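# Open the bench lockbox and hold up its shackle

## Robot

A 6-joint arm with a two-finger parallel gripper is mounted at the origin on a cart in front of the work surface, level with it; the furniture and walls round the work are solid. World frame = base frame: x ahead of the robot, y to its left, z up, the work surface at z = 0. Lengths are in mm, angles in rad, forces in N, time in s.
With the tool pointing down it reaches from about 275 to 1000 mm from the base axis. Payload 8.4 kg.
Tool frame: the origin (TCP) lies at the very end of the fingers, on their centre line; the grasp point (between the pads) lies 19 mm behind it (r.pinch_z is the distance from the TCP to the grasp point, in mm); z points along the fingers, y is the direction in which the jaws open and shut (so a half turn about z gives the same grasp; the last joint's range is limited). The gripper opens to 85 mm and grips with 20 to 120 N. Pads are 22 mm wide; open, the fingers measure 114 mm over their backs; the gripper's body (76 mm by 85 mm) begins 54 mm behind the grasp point. The pads swing forward as they close: fully open they stand 13 mm farther back than shut.
Start: joints at [-1.124, 0.353, 1.633, -0, 1.155, -0.002], TCP at [271.177, -563.108, 231.281] pointing down, gripper open.
Joint ranges: [-2.63, 2.63], [-0.92, 2.1], [0.06, 2.66], [-1.3, 4.44], [0, 2.69], [-3.02, 3.02]. Speed limits (rad/s): [2.22, 2.22, 2.79, 3.14, 3.14, 3.14].

## Interface

Orientations are given as [roll, pitch, yaw] about the fixed x, y, z axes, in that order (R = Rz(yaw) Ry(pitch) Rx(roll)).
In Python, from rig import r, optics gives the robot as it stands.
- The arm moves only by the shell command python3 -m creep 'ROWS' [FORCE]. ROWS is JSON, a list of rows, each an object with "dp": the shift along the tool's x, y, z in mm, a list of three; "angular": the turn, a rotation vector about the tool's x, y, z in rad, a list of three; "fingers": the finger opening in mm, from 0 to 85.4. In form: [{"dp": [dx, dy, dz], "angular": [wx, wy, wz], "fingers": fingers}, ...]. A call has 1 to 5 rows; each row is the pose to reach, as a shift and turn from the pose commanded when the call began, along the tool's axes at that moment; what a row does not reach only later rows make up. A row lasts 1/12 s, in which the tool goes at most 41.7 mm and 7.16 degrees, less where a joint would pass 70% of its speed; a pose out of reach is approached as far as the arm can. A call with a gripper value outside its range is refused whole. The fingers move at their own pace and stop on an object; FORCE is the grip in N (left out, the last holds). Time passes only in rows, so rows that repeat a pose let the fingers close. It gives the time, the measured TCP pose, the force and the opening at its end, in the units of the state.
- r.sense(): the state, without advancing time (a new reading comes with each control period).
- optics.grab_frame(name): name is "side" or "top" or "wrist"; returns the picture (384x512x3 uint8, blue, green, red); there is no depth.
- optics.camera_params(name): a dict with "fx", "fy", "cx", "cy" (pixels), "distortion" ([k1, k2, p1, p2, k3] as OpenCV has them; the pictures are not rectified), "eye" and "rotation" of the camera in the world; the wrist camera has in their place "T_tool_cam" (4x4, takes a point from camera to tool coordinates, whose origin is the TCP and whose axes are the flange's). Camera axes: x right, y up, looking along -z (the intrinsics and any distortion apply to the point x, -y, -z); pixel columns grow to the right and rows downward; lengths in mm; the calibration is good to about 2 mm. A picture is of the moment at which its call begins: read the wrist's pose just before it. camera_params takes no time and is no camera call.
- r.sign_off(): hands the job in, once; it reports no verdict.
The state is a dict: "clock": time; "qpos": joint angles; "qvel": joint speeds; "joint_efforts": joint torques, N m; "eef_pos": TCP position; "tcp_rot": TCP orientation; "contact_force": force on the tool from outside, world axes, zero at the start; "wrist_torque": the same for the moment, N m; "opening": opening from 0.0 (shut) to 1.0 (fully open).
Only numpy, scipy, OpenCV 4.12 (cv2) and the standard library are available. Lean on these libraries where they do the work, as an engineer would, in place of code of your own. Each camera call takes 0.05 s, during which the arm holds its last target.

## Task

Open the grey lockbox: enter the code on its key pad (press the yellow key, then the blue, then the green, each fully down and let up again, one at a time), then turn the dial clockwise click by click until its pointer rests in the third click notch, at the red mark. Leave the dial there, take the shackle by its crown, pull it straight up out of the lock and finish while holding it still and upright in the gripper, above its holes, with its feet a good 10 cm above the box; do not knock over or shift the oil bottle or the piston.

Things in the scene. Friction and masses are not known exactly. Their poses are not given: they have to be found in the camera images.
- lock: grey lockbox fixed on the bench, 100 x 328 x 45 mm high (long side along its own y; a 3 mm steel hasp strap lies on the deck round the shackle). Origin on the bench directly under the dial's axis, which is the middle of the box. In the box's own axes: key pad towards +y, dial at the middle, shackle at y = -108 mm, red mark on the deck at +x from the dial. z up.
- key_yellow_top (a point): centre of the top face of the yellow key, a round spring button 28 mm across in a black collar 44 mm across; top 22 mm above the deck (10 mm above its collar), travel 6 mm straight down, fully down at 5 N. The three keys stand at least 50 mm apart, centre to centre, and swap places between starts
- key_blue_top (a point): centre of the top face of the blue key, otherwise like the yellow one
- key_green_top (a point): centre of the top face of the green key, otherwise like the yellow one
- key_yellow (a joint): travel of the yellow key, m: 0 up, 0.006 fully down
- key_blue (a joint): travel of the blue key, m: 0 up, 0.006 fully down
- key_green (a joint): travel of the green key, m: 0 up, 0.006 fully down
- dial (a joint): angle of the dial, rad, growing clockwise seen from above. Click notches at 0, 0.6, 1.2 and 1.8; it starts in one of the first two. Springs pull it into the nearest notch (up to about 0.15 N m to pass between notches). Only at the third notch, 1.2 (pointer at the red mark, the other marks are thin and white), within about 0.15, can the shackle be drawn; elsewhere it stops after about 4 mm
- dial_grip (a point): point on the dial's vertical axis at the height to grip its dark bar, 31 mm above the deck. The bar is 50 mm long, 15 mm thick and stands from 8 to 44 mm above the deck, on a black skirt 62 mm across and 8 mm high. Own x axis: along the bar towards the pointer (white line on one end of the bar and beside it on the skirt), z up
- shackle: loose steel U of 10 mm round bar, 66 mm wide and 100 mm high, 0.13 to 0.21 kg, upside down with its legs 38 mm deep in the box. Origin midway between the legs' feet. Its +y leg has two flat fins low down, 11 mm out towards the dial (+y). Own y axis: from leg to leg, z up from the feet to the crown
- shackle_crown (a point): middle of the shackle's crown bar (10 mm thick, straight for 34 mm along the shackle's own y), 95 mm above the feet; at the start 57 mm above the deck
- shackle_seat (a point): fixed point on the box where the crown's middle is when the shackle is fully in, 102 mm above the bench
- oil_bottle_yellow: bystander: plastic oil bottle with yellow oil and a blue spout, 60 mm across, 240 mm high, origin under its middle
- piston: bystander: light grey piston, 66 mm across, 54 mm high, origin under its middle
Mind the look-alikes: they are no part of the job. What is shaped like the shackle but black is not meant.

How it is judged:
By the outcome, as a careful person would: the job done as asked, in the order asked, and still so for the second after the job is handed in, while the arm keeps its last pose, push and grip.
It also fails if it takes over 58 s, if anything falls off the work surface, if the arm or the gripper's body presses on something with over 40 N, if the wrist force passes 120 N, or if a joint passes its speed limit or range.

## Working session

There is one attempt and no reset: what is moved stays moved. The work goes in short steps, Python scripts to look and compute and a shell command to move; the robot and the scene stay as the last step left them, time stands still between calls to the robot, and variables do not carry over. Pictures are saved under pics/ and viewed, and the job is handed in when it is done.

```bash
ls; mkdir -p pics
python3 - <<'E'
from rig import r, optics
import cv2
s=r.sense();print({k:(v if not hasattr(v,'round') else v) for k,v in s.items()}, r.pinch_z)
for n in ("side","top","wrist"):
    p=optics.camera_params(n);print(n,p)
    cv2.imwrite(f"pics/{n}0.png",optics.grab_frame(n))
E
```

```text
pics
{'clock': 0.0, 'qpos': array([-1.12441002e+00,  3.53639470e-01,  1.63413210e+00,  2.34127569e-05,
        1.15519146e+00, -2.41709696e-03]), 'qvel': array([ 2.36448085e-04,  7.32602576e-04,  4.13023057e-04,  7.51030042e-05,
        5.82473675e-04, -8.45363526e-04]), 'joint_efforts': array([-3.91579979e-04, -6.05250192e+01, -3.42054820e+01, -6.66104347e-05,
        9.50532267e-03, -8.58597332e-06]), 'eef_pos': array([ 270.97329027, -562.68050427,  230.56796903]), 'tcp_rot': array([-3.14022234e+00, -2.47189682e-05,  4.48793920e-01]), 'contact_force': array([ 0.63467164, -0.50003448, -0.58682806]), 'wrist_torque': array([ 0.00851308, -0.01972916,  0.01142326]), 'opening': 0.9999212154722259} 18.700000000000003
side {'fx': 495.68596805647763, 'fy': 495.68596805647763, 'cx': 249.66274188081942, 'cy': 191.42579628750187, 'distortion': array([0.02271575, 0.        , 0.        , 0.        , 0.        ]), 'eye': array([  -4.6069747 , 1025.50646649,  693.77062982]), 'rotation': array([ 1.12974334, -0.01602831, -2.70984553])}
top {'fx': 466.5038476974236, 'fy': 466.5038476974236, 'cx': 255.64821989698325, 'cy': 186.3135883816523, 'distortion': array([0.0423812, 0.       , 0.       , 0.       , 0.       ]), 'eye': array([ 416.20549609, -146.65836825, 1563.08762494]), 'rotation': array([ 0.07808424,  0.01620991, -1.56866537])}
wrist {'fx': 306.9145747216122, 'fy': 306.9145747216122, 'cx': 257.1374607880085, 'cy': 185.25063273231677, 'distortion': array([-0.07753805,  0.        ,  0.        ,  0.        ,  0.        ]), 'T_tool_cam': array([[ 8.03241738e-04,  9.45197935e-01,  3.26496890e-01,
         8.41055116e+01],
       [ 9.99999312e-01, -1.03828447e-03,  5.45619753e-04,
         4.59234614e-01],
       [ 8.54715314e-04,  3.26496227e-01, -9.45198119e-01,
        -1.42054739e+02],
       [ 0.00000000e+00,  0.00000000e+00,  0.00000000e+00,
         1.00000000e+00]])}
```

View pics/side0.png

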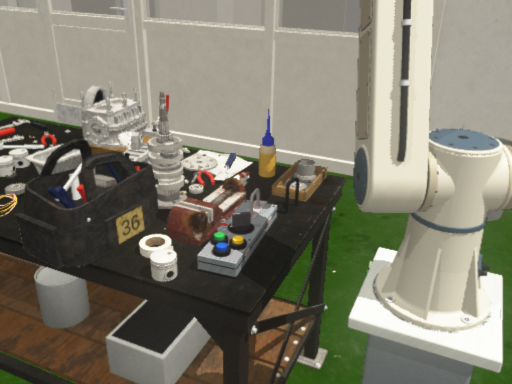

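View pics/top0.png

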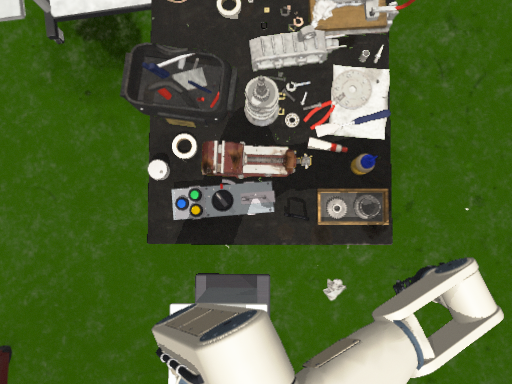

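View pics/wrist0.png

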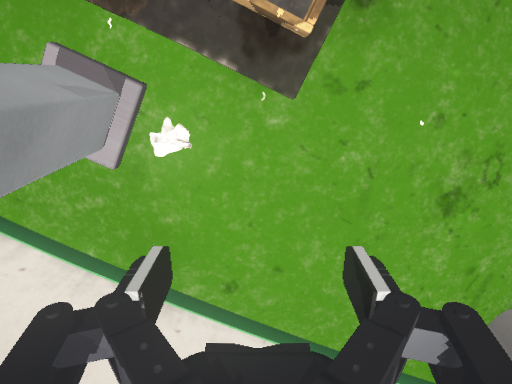

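```bash
cat > h.py <<'E'
import numpy as np, cv2
from scipy.spatial.transform import Rotation as Ro
from rig import r, optics
def cam(n, s=None):
    p=optics.camera_params(n)
    if n=="wrist":
        s=s or r.sense(); T=np.eye(4); T[:3,:3]=Ro.from_euler('xyz',s['tcp_rot']).as_matrix(); T[:3,3]=s['eef_pos']
        M=T@p['T_tool_cam']; R,e=M[:3,:3],M[:3,3]
    else: R=Ro.from_euler('xyz',p['rotation']).as_matrix(); e=np.array(p['eye'])
    K=np.array([[p['fx'],0,p['cx']],[0,p['fy'],p['cy']],[0,0,1]])
    return K,np.array(p['distortion']),R@np.diag([1,-1,-1]),e
def ray(c,uv):
    K,d,R,e=c
    q=cv2.undistortPoints(np.array([[uv]],float),K,d)[0,0]
    return e,R@np.array([q[0],q[1],1])
def onz(c,uv,z):
    e,v=ray(c,uv); return e+v*(z-e[2])/v[2]
def proj(c,P):
    K,d,R,e=c; P=np.atleast_2d(np.array(P,float))
    return cv2.projectPoints((P-e)@R,np.zeros(3),np.zeros(3),K,d)[0][:,0]
def crop(img,x0,y0,x1,y1,k,name):
    cv2.imwrite(name,cv2.resize(img[y0:y1,x0:x1],None,fx=k,fy=k,interpolation=cv2.INTER_CUBIC))
E
python3 - <<'E'
from h import *
t=cv2.imread('pics/top0.png');s=cv2.imread('pics/side0.png')
crop(t,140,140,320,240,4.4,'pics/topc.png')
crop(s,180,150,350,280,4.5,'pics/sidec.png')
c=cam('top');cs=cam('side')
for uv in [(148,243),(391,243),(222,199),(256,198)]: print(uv,onz(c,uv,0).round(0),onz(c,uv,60).round(0))
print(onz(cs,(238,300),0),proj(cs,onz(c,(148,243),0)))
E
```

```text
(148, 243) [349. 237.   0.] [351. 223.  60.]
(391, 243) [ 351. -568.    0.] [ 354. -552.   60.]
(222, 199) [496.  -8.   0.] [493. -13.  60.]
(256, 198) [ 499. -122.    0.] [ 496. -123.   60.]
[385.6247648  214.30631977   0.        ] [[248.66694215 310.63791625]]
```

View pics/topc.png

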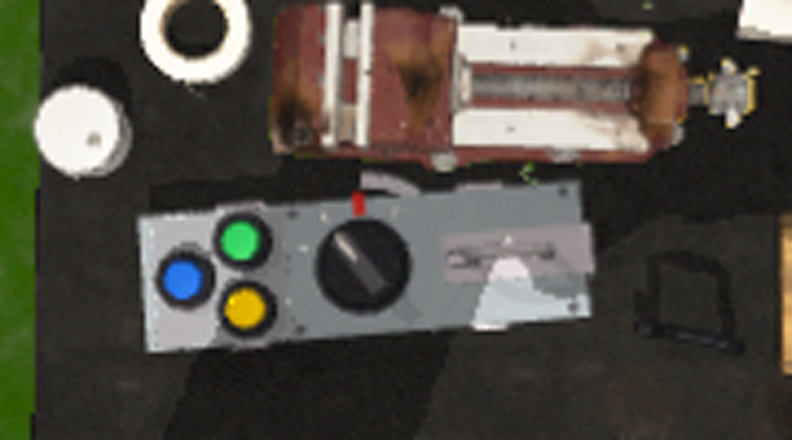

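View pics/sidec.png

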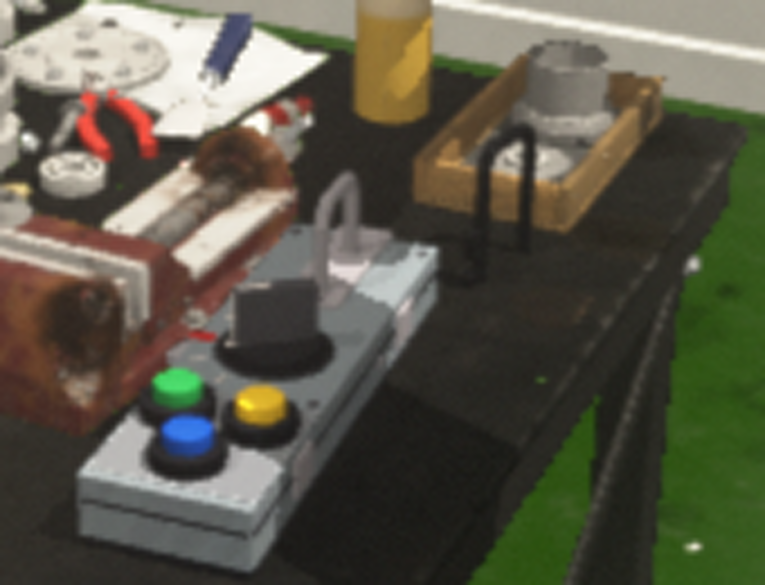

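Run:
```python
from h import *
t=cv2.imread('pics/top0.png');s=cv2.imread('pics/side0.png')
c=cam('top');cs=cam('side')
def cent(img,lo,hi,box):
    x0,y0,x1,y1=box
    m=cv2.inRange(cv2.cvtColor(img[y0:y1,x0:x1],cv2.COLOR_BGR2HSV),np.array(lo),np.array(hi))
    n,l,st,ce=cv2.connectedComponentsWithStats(m); i=1+np.argmax(st[1:,4]); return ce[i]+[x0,y0],st[i,4]
cols=dict(yellow=((18,150,120),(32,255,255)),blue=((100,150,100),(125,255,255)),green=((55,120,100),(85,255,255)))
for k,(a,b) in cols.items():
    u,n=cent(t,a,b,(165,178,215,222)); v,m=cent(s,a,b,(200,220,255,260))
    P=onz(c,u,66); print(k,u.round(1),n,v.round(1),m,P.round(1),'side',onz(cs,v,66).round(1))
T=lambda x,y:(140+x/4.4-.5+.1,140+y/4.4-.4)
for x,y in [(140,215),(580,182),(592,318),(148,352)]: print('corner',onz(c,T(x,y),45).round(1))
print('dial',onz(c,T(362,265),53).round(1),'red',onz(c,T(358,204),45).round(1))
print('ptr',onz(c,T(345,240),89).round(1),onz(c,T(380,290),89).round(1))
S=lambda x,y:(180+x/4.5-.4,150+y/4.5-.4)
print('crown side',onz(cs,S(345,180),102).round(1),'piston',onz(c,T(78,130),54).round(1))
print('mouth vise', onz(c,T(440,160),0).round(1))
```

```text
yellow [195.1 209.6] 60 [237.3 239.5] 75 [458.1  72.3  66. ] side [454.   78.7  66. ]
blue [181.1 203. ] 67 [221.3 246.1] 89 [479.4 117.5  66. ] side [475.1 123.   66. ]
green [194.1 194.4] 61 [219.1 235.5] 72 [507.1  76.   66. ] side [503.2  81.3  66. ]
corner [527.7 153.5  45. ]
corner [ 552.5 -173.3   45. ]
corner [ 451.7 -182.1   45. ]
corner [426.2 145.9  45. ]
dial [490.3 -12.5  53. ] red [536.   -8.4  45. ]
ptr [506.5  -3.3  89. ] [470.5 -28.8  89. ]
crown side [ 499.8 -136.5  102. ] piston [590.1 198.7  54. ]
mouth vise [573.4 -66.9   0. ]
```

```bash
cat >> h.py <<'E'
def go(P,yaw=None,s=None):
    """print dp/angular to bring TCP to P pointing down with yaw"""
    s=s or r.sense(); R=Ro.from_euler('xyz',s['tcp_rot'])
    dp=R.inv().apply(np.array(P,float)-s['eef_pos'])
    Rt=Ro.from_euler('xyz',[np.pi,0,s['tcp_rot'][2] if yaw is None else yaw])
    print('t',round(s['clock'],2),'pos',s['eef_pos'].round(1),'rot',s['tcp_rot'].round(3),'F',s['contact_force'].round(1),'Mz',s['wrist_torque'].round(2),'op',round(s['opening'],3),'v',abs(s['qvel']).max().round(3))
    print('   -> dp',dp.round(1),'ang',(R.inv()*Rt).as_rotvec().round(3))
E
python3 -m creep '[{"dp":[446,-432,0],"angular":[0,0,-1.198],"fingers":0},{"dp":[446,-432,0],"angular":[0,0,-1.198],"fingers":0},{"dp":[446,-432,0],"angular":[0,0,-1.198],"fingers":0},{"dp":[446,-432,0],"angular":[0,0,-1.198],"fingers":0},{"dp":[446,-432,0],"angular":[0,0,-1.198],"fingers":0}]'
python3 -c "
from h import *
go([485,20,230],1.647)"
```

```text
clock: 0.57
eef_pos: [343.1, -365.7, 231.0]
tcp_rot: [-3.141, -0.0, 1.079]
contact_force: [1.3, 1.1, -0.2]
opening: 0.303
t 0.57 pos [ 343.1 -365.7  231. ] rot [-3.141 -0.     1.079] F [ 1.3  1.1 -0.2] Mz [-0.01 -0.04  0.01] op 0.303 v 0.866
   -> dp [407.  -56.9   1.1] ang [-0.    -0.    -0.568]
```

```bash
python3 -m creep '[{"dp":[407,-57,0],"angular":[0,0,-0.568],"fingers":0},{"dp":[407,-57,0],"angular":[0,0,-0.568],"fingers":0},{"dp":[407,-57,0],"angular":[0,0,-0.568],"fingers":0},{"dp":[407,-57,0],"angular":[0,0,-0.568],"fingers":0},{"dp":[407,-57,0],"angular":[0,0,-0.568],"fingers":0}]'
python3 -c "
from h import *
go([485,20,230],1.647)"
```

```text
clock: 0.98
eef_pos: [416.2, -170.5, 231.4]
tcp_rot: [3.141, 0.0, 1.648]
contact_force: [0.4, -1.5, -0.4]
opening: 0.002
t 0.98 pos [ 416.2 -170.5  231.4] rot [3.141 0.    1.648] F [ 0.4 -1.5 -0.4] Mz [-0.03 -0.02 -0.  ] op 0.002 v 1.107
   -> dp [184.6  83.4   1.4] ang [0.    0.    0.001]
```

```bash
python3 -m creep '[{"dp":[185,83,0],"angular":[0,0,0],"fingers":0},{"dp":[185,83,0],"angular":[0,0,0],"fingers":0},{"dp":[185,83,0],"angular":[0,0,0],"fingers":0},{"dp":[185,83,0],"angular":[0,0,0],"fingers":0},{"dp":[185,83,0],"angular":[0,0,0],"fingers":0}]'
python3 -m creep '[{"dp":[0,0,0],"angular":[0,0,0],"fingers":0},{"dp":[0,0,0],"angular":[0,0,0],"fingers":0}]'
python3 - <<'E'
from h import *
go([485,20,230],1.647); s=r.sense()
im=optics.grab_frame('wrist'); cv2.imwrite('pics/w1.png',im)
np.save('s1.npy',s,allow_pickle=True)
crop(im,0,0,512,384,1.5,'pics/w1b.png')
E
```

```text
clock: 1.4
eef_pos: [486.1, 20.5, 231.4]
tcp_rot: [3.141, -0.0, 1.642]
contact_force: [0.2, -0.6, 0.3]
opening: -0.002
clock: 1.57
eef_pos: [485.9, 19.7, 231.0]
tcp_rot: [-3.141, 0.0, 1.646]
contact_force: [-0.0, -0.5, 1.3]
opening: 0.003
t 1.57 pos [485.9  19.7 231. ] rot [-3.141  0.     1.646] F [-0.  -0.5  1.3] Mz [-0.    0.05  0.01] op 0.003 v 0.053
   -> dp [ 0.4 -0.9  1. ] ang [-0.     0.    -0.001]
```

View pics/w1b.png

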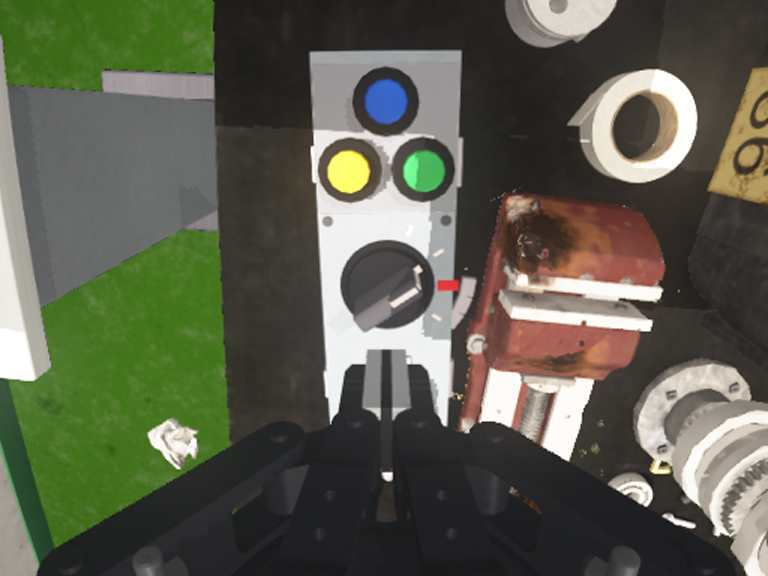

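Run:
```python
from h import *
s=np.load('s1.npy',allow_pickle=True).item(); c=cam('wrist',s)
im=cv2.imread('pics/w1.png')
cols=dict(yellow=((18,150,120),(32,255,255)),blue=((100,150,100),(125,255,255)),green=((55,120,100),(85,255,255)))
for k,(a,b) in cols.items():
    x0,y0,x1,y1=205,30,310,140
    m=cv2.inRange(cv2.cvtColor(im[y0:y1,x0:x1],cv2.COLOR_BGR2HSV),np.array(a),np.array(b))
    n,l,st,ce=cv2.connectedComponentsWithStats(m); i=1+np.argmax(st[1:,4]);u=ce[i]+[x0,y0]
    print(k,u.round(1),st[i],onz(c,u,67).round(1))
T=lambda x,y:(x/1.5,y/1.5)
print('dial skirt',onz(c,T(387,284),53).round(1),'red',onz(c,T(448,286),45).round(1))
for q in [(310,52),(461,50)]: print('corner',onz(c,T(*q),45).round(1))
for q in [(409,230),(437,253),(436,318)]: print('tick',onz(c,T(*q),45).round(1))
print('bar', onz(c,T(425,272),89).round(1),onz(c,T(358,325),89).round(1))
crop(im,200,140,330,240,6,'pics/w1c.png')
```

```text
yellow [235.1 112.2] [ 13  70  29  29 182] [460.3  71.8  67. ]
blue [256.9  67. ] [ 38  23  29  29 665] [478.4 115.4  67. ]
green [282.4 113.7] [ 64  70  28  28 604] [506.6  74.   67. ]
dial skirt [489.2 -11.4  53. ] red [535.7 -12.4  45. ]
corner [426.6 143.2  45. ]
corner [525.4 151.9  45. ]
tick [502.2  28.6  45. ]
tick [524.5  12.8  45. ]
tick [529.6 -39.5  45. ]
bar [512.1  11.6  89. ] [470.8 -29.5  89. ]
```

View pics/w1c.png

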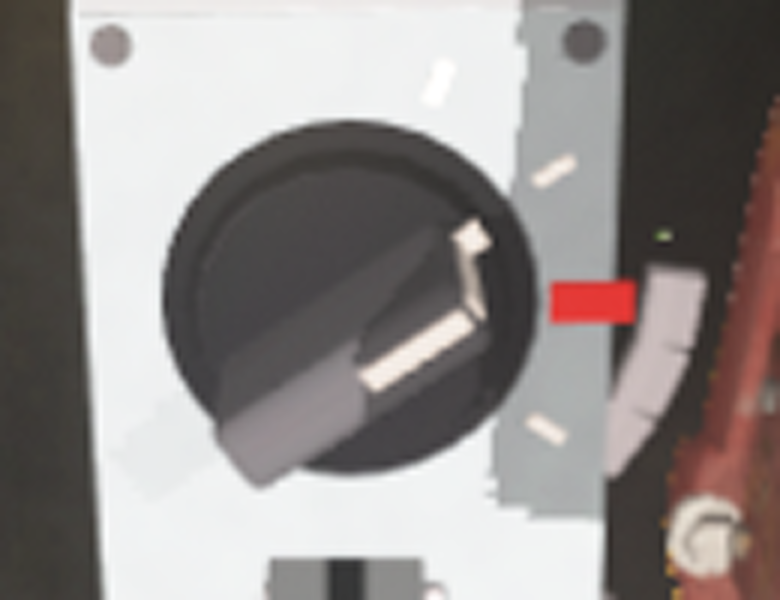

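Run:
```python
from h import *
s=np.load('s1.npy',allow_pickle=True).item(); c=cam('wrist',s)
print(onz(c,(232.5,114),67)); go([457.8,72.8,75],1.647)
```

```text
[457.82338788  69.94242425  67.        ]
t 1.62 pos [485.5  18.5 231. ] rot [-3.141  0.     1.644] F [ 0.6  0.5 -0.2] Mz [ 0.    0.03 -0.03] op 0.002 v 0.038
   -> dp [ 56.2 -23.5 156. ] ang [-0.001  0.    -0.003]
```

```bash
python3 -m creep '[{"dp":[54,-24,40],"angular":[0,0,0],"fingers":0},{"dp":[54,-24,80],"angular":[0,0,0],"fingers":0},{"dp":[54,-24,120],"angular":[0,0,0],"fingers":0},{"dp":[54,-24,145],"angular":[0,0,0],"fingers":0},{"dp":[54,-24,155],"angular":[0,0,0],"fingers":0}]'
python3 -m creep '[{"dp":[0,0,0],"angular":[0,0,0],"fingers":0},{"dp":[0,0,0],"angular":[0,0,0],"fingers":0}]'
python3 - <<'E'
from h import *
go([457.8,71.5,75],1.647); s=r.sense()
im=optics.grab_frame('wrist'); crop(im,130,100,390,300,3,'pics/w2.png')
go([457.8,71.5,75],1.647)
im=optics.grab_frame('side'); crop(im,180,180,300,280,5,'pics/s2.png')
go([457.8,71.5,75],1.647)
E
```

```text
clock: 2.03
eef_pos: [453.7, 68.7, 71.6]
tcp_rot: [-3.134, 0.001, 1.641]
contact_force: [-1.4, -0.9, 0.3]
opening: 0.001
clock: 2.2
eef_pos: [457.6, 69.0, 76.1]
tcp_rot: [-3.14, 0.0, 1.64]
contact_force: [0.8, -0.2, 0.1]
opening: -0.0
t 2.2 pos [457.6  69.   76.1] rot [-3.14  0.    1.64] F [ 0.8 -0.2  0.1] Mz [0.02 0.02 0.02] op -0.0 v 0.037
   -> dp [2.5 0.4 1.1] ang [-0.002  0.    -0.007]
t 2.25 pos [458.6  69.3  77.1] rot [3.141 0.    1.64 ] F [-0.1  0.3  1.1] Mz [ 0.01 -0.03 -0.02] op -0.0 v 0.023
   -> dp [ 2.3 -0.6  2.1] ang [ 0.001  0.    -0.007]
t 2.3 pos [459.1  69.5  77.6] rot [ 3.14 -0.    1.64] F [-0.   0.3  0.8] Mz [ 0.02  0.01 -0.03] op 0.001 v 0.012
   -> dp [ 2.1 -1.2  2.6] ang [ 0.002 -0.    -0.007]
```

View pics/w2.png

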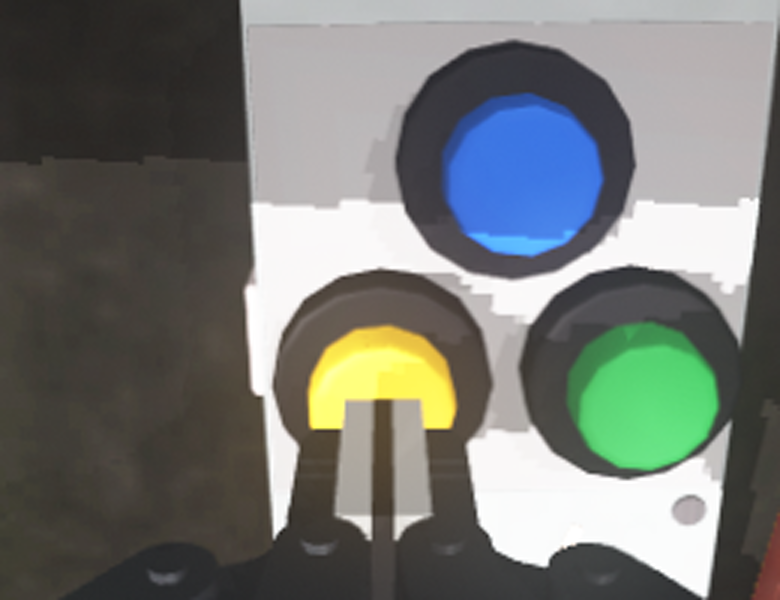

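View pics/s2.png

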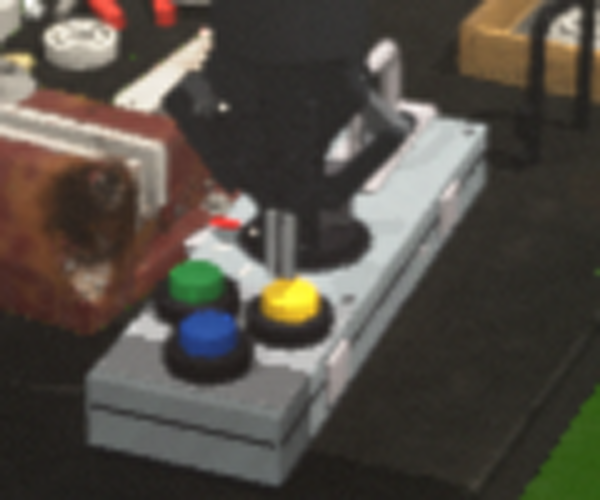

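Run:
```python
from h import *
s=r.sense(); s=dict(s); s['eef_pos']=np.array([458.3,69.2,76.8]); s['tcp_rot']=np.array([np.pi,0,1.642]); c=cam('wrist',s)
for k,q in dict(y=(382,399),g=(643,396),b=(525,174)).items(): print(k,onz(c,(130+q[0]/3,100+q[1]/3),67).round(1))
go([458.5,71,60.5],1.642)
```

```text
y [458.2  72.7  67. ]
g [506.5  76.6  67. ]
b [479.4 116.9  67. ]
t 2.3 pos [459.1  69.5  77.6] rot [ 3.14 -0.    1.64] F [-0.   0.3  0.8] Mz [ 0.02  0.01 -0.03] op 0.001 v 0.012
   -> dp [ 1.6 -0.5 17.1] ang [ 0.002 -0.    -0.002]
```

```bash
python3 -m creep '[{"dp":[3,-1,8],"angular":[0,0,0],"fingers":0},{"dp":[3,-1,15],"angular":[0,0,0],"fingers":0},{"dp":[3,-1,15],"angular":[0,0,0],"fingers":0},{"dp":[3,-1,15],"angular":[0,0,0],"fingers":0}]'
python3 -m creep '[{"dp":[0,0,2],"angular":[0,0,0],"fingers":0},{"dp":[0,0,2],"angular":[0,0,0],"fingers":0},{"dp":[0,0,2],"angular":[0,0,0],"fingers":0}]'
```

```text
clock: 2.63
eef_pos: [457.9, 73.2, 61.7]
tcp_rot: [3.139, -0.0, 1.642]
contact_force: [2.5, 0.5, 4.8]
opening: -0.002
clock: 2.88
eef_pos: [458.0, 73.2, 60.8]
tcp_rot: [3.139, -0.0, 1.642]
contact_force: [-1.8, -1.6, 19.3]
opening: 0.001
```

```bash
python3 - <<'E'
from h import *
im=optics.grab_frame('side'); crop(im,180,180,300,280,5,'pics/s3.png')
go([458.5,72.5,85])
E
python3 -m creep '[{"dp":[0,0,-12],"angular":[0,0,0],"fingers":0},{"dp":[0,0,-24],"angular":[0,0,0],"fingers":0},{"dp":[0,0,-24],"angular":[0,0,0],"fingers":0},{"dp":[0,0,-24],"angular":[0,0,0],"fingers":0}]'
python3 - <<'E'
from h import *
im=optics.grab_frame('side'); crop(im,180,180,300,280,5,'pics/s4.png')
go([479.3,117,78])
E
```

```text
t 2.93 pos [458.   73.2  60.8] rot [ 3.139 -0.     1.642] F [-0.7  0.5 19.6] Mz [-0.14  0.25 -0.05] op -0.001 v 0.001
   -> dp [ -0.8   0.5 -24.2] ang [ 0.002 -0.    -0.   ]
clock: 3.27
eef_pos: [456.8, 73.1, 83.5]
tcp_rot: [3.141, -0.0, 1.642]
contact_force: [-0.4, -0.4, -0.5]
opening: 0.001
t 3.32 pos [456.4  73.   83. ] rot [-3.141  0.     1.642] F [-1.  -0.3 -0.7] Mz [ 0.01 -0.02 -0.02] op 0.003 v 0.012
   -> dp [42.2 26.   5. ] ang [-0.  0. -0.]
```

View pics/s3.png

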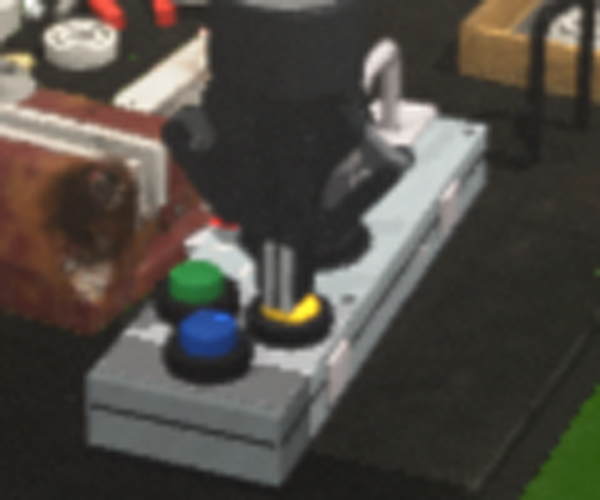

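View pics/s4.png

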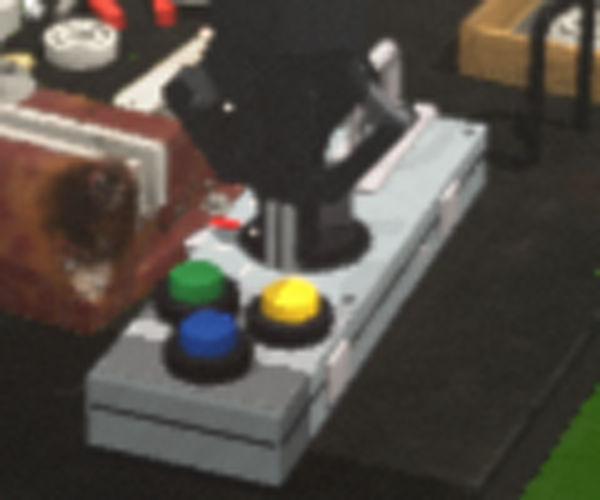

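Yellow went fully down (its top at (290,310), nearly level with the collar) and came back up (290,295). Next is blue.

```bash
python3 -m creep '[{"dp":[22,13,0],"angular":[0,0,0],"fingers":0},{"dp":[43,25,0],"angular":[0,0,0],"fingers":0},{"dp":[43,25,8],"angular":[0,0,0],"fingers":0},{"dp":[43,25,16],"angular":[0,0,0],"fingers":0},{"dp":[43,25,20],"angular":[0,0,0],"fingers":0}]'
python3 -m creep '[{"dp":[0,0,2],"angular":[0,0,0],"fingers":0},{"dp":[0,0,2],"angular":[0,0,0],"fingers":0},{"dp":[0,0,2],"angular":[0,0,0],"fingers":0}]'
```

```text
clock: 3.73
eef_pos: [477.7, 117.5, 61.7]
tcp_rot: [-3.14, 0.0, 1.642]
contact_force: [-0.1, 2.7, 5.2]
opening: 0.003
clock: 3.98
eef_pos: [477.8, 117.4, 61.0]
tcp_rot: [-3.14, -0.0, 1.641]
contact_force: [-2.0, 3.9, 6.7]
opening: -0.001
```

```bash
python3 -m creep '[{"dp":[0,0,1.5],"angular":[0,0,0],"fingers":0},{"dp":[0,0,1.5],"angular":[0,0,0],"fingers":0},{"dp":[0,0,1.5],"angular":[0,0,0],"fingers":0}]'
python3 - <<'E'
from h import *
im=optics.grab_frame('side'); crop(im,180,180,300,280,5,'pics/s5.png')
E
python3 -m creep '[{"dp":[0,0,-12],"angular":[0,0,0],"fingers":0},{"dp":[0,0,-24],"angular":[0,0,0],"fingers":0},{"dp":[0,0,-24],"angular":[0,0,0],"fingers":0},{"dp":[0,0,-24],"angular":[0,0,0],"fingers":0}]'
python3 - <<'E'
from h import *
im=optics.grab_frame('side'); crop(im,180,180,300,280,5,'pics/s6.png')
go([507,76,78])
E
```

```text
clock: 4.23
eef_pos: [477.9, 117.4, 60.7]
tcp_rot: [-3.141, -0.001, 1.641]
contact_force: [-7.3, 2.6, 24.5]
opening: 0.005
clock: 4.62
eef_pos: [478.3, 117.1, 83.6]
tcp_rot: [-3.141, 0.0, 1.641]
contact_force: [0.0, -0.5, -0.5]
opening: 0.001
t 4.67 pos [478.  117.1  83.1] rot [-3.141  0.     1.641] F [-0.2 -0.3  0.3] Mz [ 0.06 -0.    0.03] op 0.004 v 0.011
   -> dp [-43.   26.    5.1] ang [-0.001  0.    -0.   ]
```

View pics/s5.png

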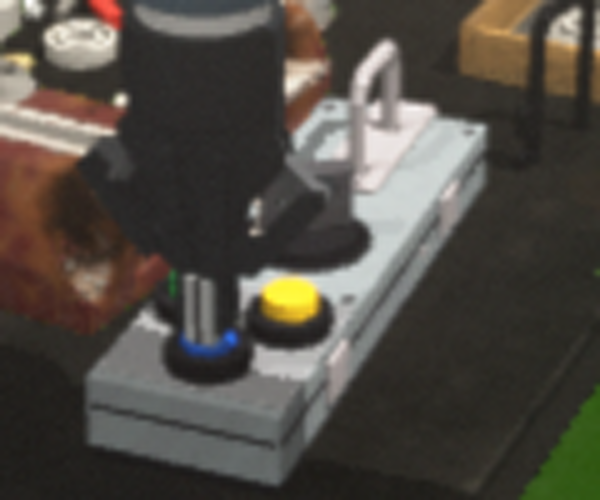

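View pics/s6.png

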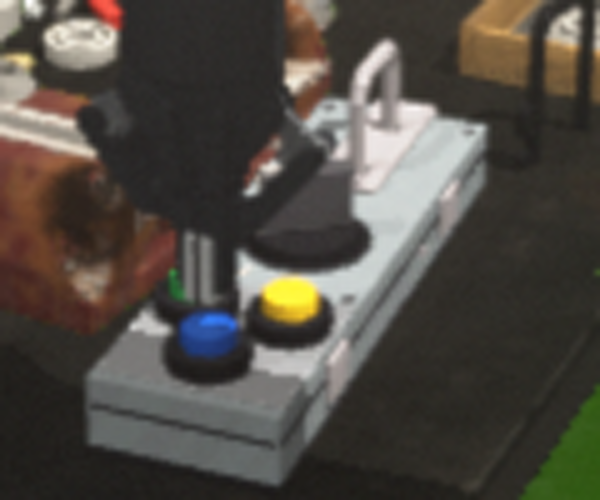

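```bash
python3 -m creep '[{"dp":[-21,14,0],"angular":[0,0,0],"fingers":0},{"dp":[-42,28,0],"angular":[0,0,0],"fingers":0},{"dp":[-42,28,8],"angular":[0,0,0],"fingers":0},{"dp":[-42,28,16],"angular":[0,0,0],"fingers":0},{"dp":[-42,28,20],"angular":[0,0,0],"fingers":0}]'
python3 -m creep '[{"dp":[0,0,3],"angular":[0,0,0],"fingers":0},{"dp":[0,0,3],"angular":[0,0,0],"fingers":0},{"dp":[0,0,3],"angular":[0,0,0],"fingers":0}]'
```

```text
clock: 5.08
eef_pos: [508.6, 77.5, 62.1]
tcp_rot: [-3.14, 0.0, 1.641]
contact_force: [1.2, -2.9, 4.2]
opening: 0.001
clock: 5.33
eef_pos: [508.6, 77.6, 60.9]
tcp_rot: [-3.14, 0.001, 1.643]
contact_force: [-1.5, -6.6, 12.9]
opening: -0.002
```

```bash
python3 -m creep '[{"dp":[0,0,0.7],"angular":[0,0,0],"fingers":0},{"dp":[0,0,0.7],"angular":[0,0,0],"fingers":0}]'
python3 - <<'E'
from h import *
im=optics.grab_frame('side'); crop(im,180,180,300,280,5,'pics/s7.png')
E
python3 -m creep '[{"dp":[0,0,-20],"angular":[0,0,0],"fingers":0},{"dp":[0,0,-40],"angular":[0,0,0],"fingers":0},{"dp":[0,0,-79],"angular":[0,0,0],"fingers":0},{"dp":[0,0,-79],"angular":[0,0,0],"fingers":0},{"dp":[0,0,-79],"angular":[0,0,0],"fingers":0}]'
python3 - <<'E'
from h import *
im=optics.grab_frame('side'); crop(im,180,180,300,280,5,'pics/s8.png')
go([489.5,-13,135],0.66)
E
```

```text
clock: 5.5
eef_pos: [508.7, 77.7, 60.8]
tcp_rot: [-3.14, 0.001, 1.643]
contact_force: [-4.8, -7.4, 19.7]
opening: -0.001
clock: 5.97
eef_pos: [510.1, 78.6, 140.4]
tcp_rot: [3.139, -0.0, 1.643]
contact_force: [-0.0, 0.7, -0.4]
opening: 0.0
t 6.02 pos [509.1  78.4 139. ] rot [ 3.141 -0.     1.643] F [ 0.2 -0.2 -0.1] Mz [ 0.02  0.03 -0.  ] op 0.004 v 0.026
   -> dp [-89.7 -26.1   4. ] ang [ 0.    -0.     0.983]
```

View pics/s7.png

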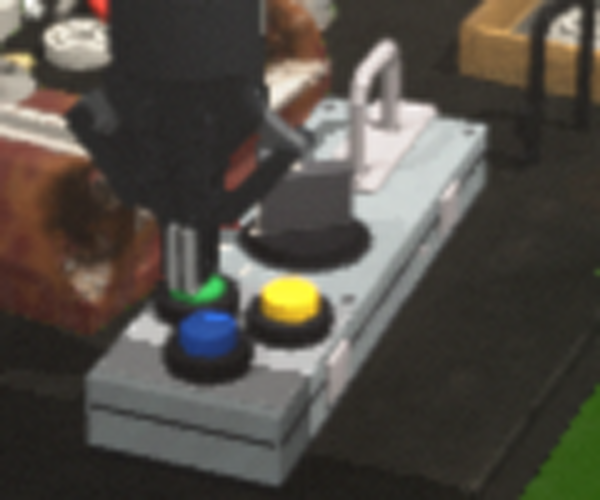

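View pics/s8.png

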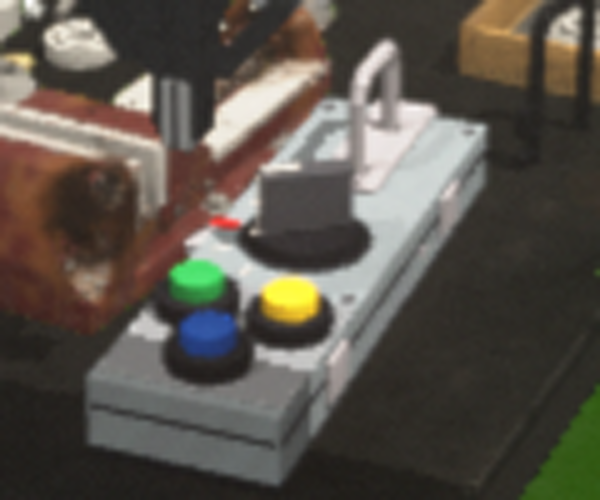

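```bash
python3 -m creep '[{"dp":[-90,-26,0],"angular":[0,0,0.98],"fingers":40},{"dp":[-90,-26,0],"angular":[0,0,0.98],"fingers":40},{"dp":[-90,-26,0],"angular":[0,0,0.98],"fingers":40},{"dp":[-90,-26,0],"angular":[0,0,0.98],"fingers":40},{"dp":[-90,-26,0],"angular":[0,0,0.98],"fingers":40}]'
python3 -c "
from h import *
go([489.5,-13,135],0.66)"
```

```text
clock: 6.43
eef_pos: [488.2, -14.5, 137.3]
tcp_rot: [-3.139, 0.002, 1.009]
contact_force: [-0.0, 0.3, 0.0]
opening: 0.467
t 6.43 pos [488.2 -14.5 137.3] rot [-3.139e+00  2.000e-03  1.009e+00] F [-0.   0.3  0. ] Mz [0.06 0.03 0.01] op 0.467 v 1.493
   -> dp [1.9 0.3 2.3] ang [-0.003  0.002  0.349]
```

```bash
python3 -m creep '[{"dp":[1,0,0],"angular":[0,0,0.34],"fingers":40},{"dp":[1,0,0],"angular":[0,0,0.34],"fingers":40},{"dp":[1,0,0],"angular":[0,0,0.34],"fingers":40},{"dp":[1,0,0],"angular":[0,0,0.34],"fingers":40},{"dp":[1,0,0],"angular":[0,0,0.34],"fingers":40}]'
python3 - <<'E'
from h import *
go([489.5,-13,60],0.66); s=r.sense()
im=optics.grab_frame('wrist'); crop(im,80,120,440,384,2.2,'pics/w3.png'); cv2.imwrite('pics/w3r.png',im); np.save('s3.npy',s,allow_pickle=True)
go([489.5,-13,60],0.66)
c=cam('wrist',s)
for p in [(489.5,-13,89),(489.5,-13,53)]: print(((proj(c,p)[0]-[80,120])*2.2).round())
for a in (.076,.676): print(a,((proj(c,[489.5+44*np.cos(a),-13+44*np.sin(a),45])[0]-[80,120])*2.2).round(),((proj(c,[489.5+25*np.cos(a),-13+25*np.sin(a),89])[0]-[80,120])*2.2).round())
E
```

```text
clock: 6.85
eef_pos: [489.4, -12.7, 137.7]
tcp_rot: [-3.14, 0.002, 0.68]
contact_force: [0.3, 0.6, -0.2]
opening: 0.471
t 6.85 pos [489.4 -12.7 137.7] rot [-3.14e+00  2.00e-03  6.80e-01] F [ 0.3  0.6 -0.2] Mz [-0.01 -0.01 -0.02] op 0.471 v 0.022
   -> dp [ 0.   0.5 77.7] ang [-0.002  0.002  0.02 ]
t 6.9 pos [489.7 -12.7 138. ] rot [-3.14e+00  2.00e-03  6.80e-01] F [-0.6  0.6 -0.8] Mz [-0.02  0.03 -0.07] op 0.467 v 0.008
   -> dp [-0.2  0.2 78. ] ang [-0.001  0.002  0.02 ]
[390. 199.]
[390. 159.]
0.076 [461.  54.] [438. 136.]
0.676 [391.  32.] [390. 122.]
```

View pics/w3.png

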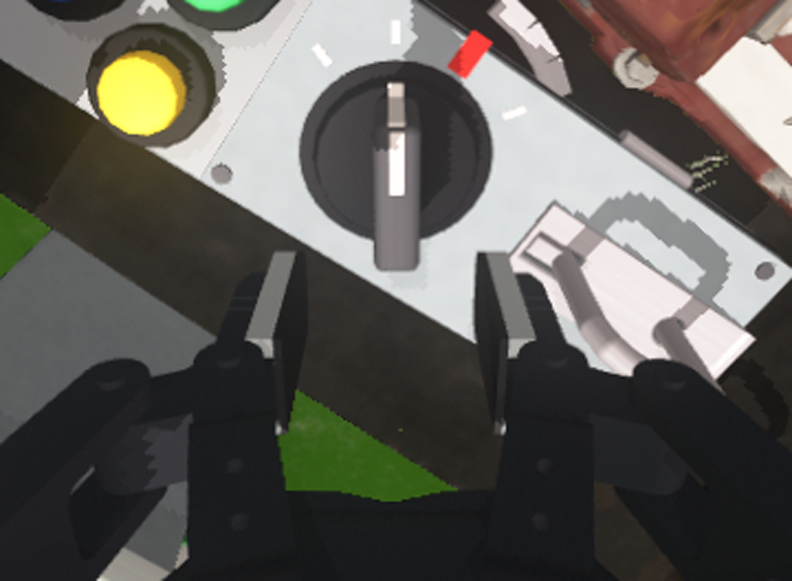

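```bash
python3 -m creep '[{"dp":[1,2,30],"angular":[0,0,0],"fingers":40},{"dp":[1,2,60],"angular":[0,0,0],"fingers":40},{"dp":[1,2,77],"angular":[0,0,0],"fingers":40},{"dp":[1,2,77],"angular":[0,0,0],"fingers":40},{"dp":[1,2,77],"angular":[0,0,0],"fingers":40}]'
python3 -m creep '[{"dp":[0,0,0],"angular":[0,0,0],"fingers":20},{"dp":[0,0,0],"angular":[0,0,0],"fingers":8},{"dp":[0,0,0],"angular":[0,0,0],"fingers":8},{"dp":[0,0,0],"angular":[0,0,0],"fingers":8},{"dp":[0,0,0],"angular":[0,0,0],"fingers":8}]' 40
python3 - <<'E'
from h import *
go([490.5,-14,60],0.68); s=r.sense()
im=optics.grab_frame('wrist'); crop(im,80,120,440,384,2.2,'pics/w4.png')
E
```

```text
clock: 7.32
eef_pos: [491.6, -13.8, 61.3]
tcp_rot: [-3.14, 0.002, 0.679]
contact_force: [0.3, 0.6, 0.6]
opening: 0.47
clock: 7.73
eef_pos: [492.5, -12.7, 63.5]
tcp_rot: [-3.141, -0.001, 0.677]
contact_force: [-2.3, 9.6, 5.0]
opening: 0.17
t 7.73 pos [492.5 -12.7  63.5] rot [-3.141e+00 -1.000e-03  6.770e-01] F [-2.3  9.6  5. ] Mz [1.38 0.53 0.02] op 0.17 v 0.002
   -> dp [-2.4 -0.2  3.5] ang [-0.001 -0.001 -0.003]
```

View pics/w4.png

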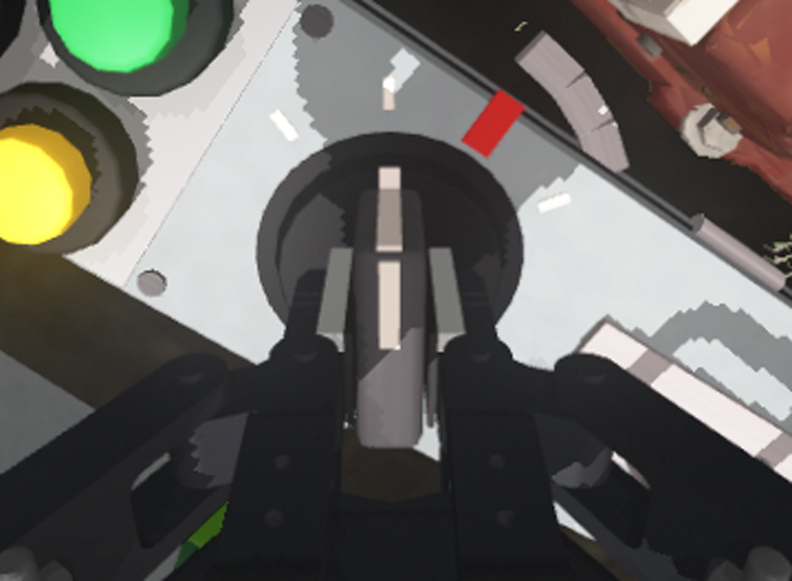

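```bash
python3 -m creep '[{"dp":[0,-1,0],"angular":[0,0,0.08],"fingers":8},{"dp":[0,-1,0],"angular":[0,0,0.2],"fingers":8},{"dp":[0,-1,0],"angular":[0,0,0.32],"fingers":8},{"dp":[0,-1,0],"angular":[0,0,0.44],"fingers":8},{"dp":[0,-1,0],"angular":[0,0,0.5],"fingers":8}]'
python3 -c "
from h import *
go([490.5,-14,60],0.08)"
```

```text
clock: 8.2
eef_pos: [493.2, -14.2, 63.5]
tcp_rot: [3.139, -0.003, 0.172]
contact_force: [1.7, -8.9, 0.1]
opening: 0.168
t 8.2 pos [493.2 -14.2  63.5] rot [ 3.139e+00 -3.000e-03  1.720e-01] F [ 1.7 -8.9  0.1] Mz [-1.7  -0.1   0.09] op 0.168 v 0.625
   -> dp [-2.6 -0.7  3.5] ang [ 0.002 -0.003  0.092]
```

```bash
python3 -m creep '[{"dp":[0,1,0],"angular":[0,0,0.08],"fingers":8},{"dp":[0,1,0],"angular":[0,0,0.1],"fingers":8},{"dp":[0,1,0],"angular":[0,0,0.1],"fingers":8}]'
python3 - <<'E'
from h import *
go([490.5,-14,60],0.076); s=r.sense()
im=optics.grab_frame('wrist'); crop(im,80,120,440,384,2.2,'pics/w5.png')
E
```

```text
clock: 8.45
eef_pos: [493.3, -14.6, 63.4]
tcp_rot: [3.141, -0.003, 0.078]
contact_force: [-0.8, -6.0, 8.7]
opening: 0.168
t 8.45 pos [493.3 -14.6  63.4] rot [ 3.141e+00 -3.000e-03  7.800e-02] F [-0.8 -6.   8.7] Mz [-1.16  0.21 -0.03] op 0.168 v 0.047
   -> dp [-2.7 -0.8  3.4] ang [ 0.001 -0.003  0.002]
```

View pics/w5.png

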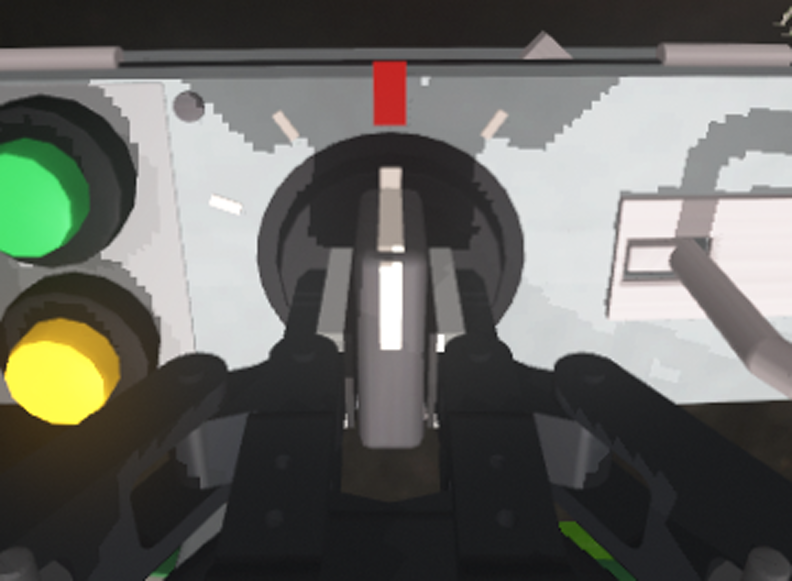

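```bash
python3 -m creep '[{"dp":[0,0,0],"angular":[0,0,0],"fingers":42},{"dp":[0,0,0],"angular":[0,0,0],"fingers":42},{"dp":[0,0,0],"angular":[0,0,0],"fingers":42},{"dp":[0,0,0],"angular":[0,0,0],"fingers":42}]'
python3 -m creep '[{"dp":[0,0,-30],"angular":[0,0,0],"fingers":42},{"dp":[0,0,-70],"angular":[0,0,0],"fingers":42},{"dp":[0,0,-110],"angular":[0,0,0],"fingers":42},{"dp":[0,0,-140],"angular":[0,0,0],"fingers":42},{"dp":[0,0,-140],"angular":[0,0,0],"fingers":42}]'
python3 - <<'E'
from h import *
b=.076; print(490.5+108*np.sin(b),-14-108*np.cos(b))
go([498.5,-121,200],1.647); s=r.sense()
im=optics.grab_frame('wrist'); crop(im,80,60,440,324,2.2,'pics/w6.png')
E
```

```text
clock: 8.83
eef_pos: [492.1, -13.9, 62.2]
tcp_rot: [-3.141, -0.0, 0.078]
contact_force: [-0.3, -0.1, 0.6]
opening: 0.489
clock: 9.25
eef_pos: [495.5, -14.1, 208.1]
tcp_rot: [3.141, -0.009, 0.077]
contact_force: [0.7, 0.1, 0.4]
opening: 0.493
498.700100713659 -121.68824610089
t 9.25 pos [495.5 -14.1 208.1] rot [ 3.141 -0.009  0.077] F [0.7 0.1 0.4] Mz [ 0.02 -0.08 -0.  ] op 0.493 v 0.105
   -> dp [ -5.4 106.8   8.2] ang [ 0.008 -0.007 -1.57 ]
```

View pics/w6.png

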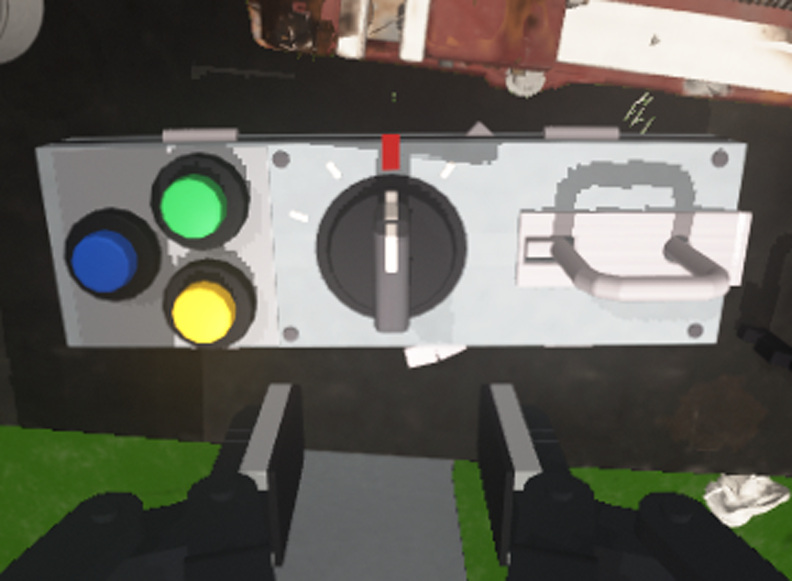

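```bash
python3 -c "
from h import *
c=cam('wrist');print(onz(c,(80+655/2.2,60+287/2.2),102))"
python3 -m creep '[{"dp":[-4,35,0],"angular":[0,0,-0.12],"fingers":42},{"dp":[-4,70,0],"angular":[0,0,-0.24],"fingers":42},{"dp":[-4,107,0],"angular":[0,0,-0.36],"fingers":42},{"dp":[-4,107,0],"angular":[0,0,-0.48],"fingers":42},{"dp":[-4,107,0],"angular":[0,0,-0.6],"fingers":42}]'
python3 -m creep '[{"dp":[0,0,0],"angular":[0,0,-0.12],"fingers":42},{"dp":[0,0,0],"angular":[0,0,-0.24],"fingers":42},{"dp":[0,0,0],"angular":[0,0,-0.36],"fingers":42},{"dp":[0,0,0],"angular":[0,0,-0.48],"fingers":42},{"dp":[0,0,0],"angular":[0,0,-0.6],"fingers":42}]'
python3 -c "
from h import *
go([498.5,-121.5,200],1.647)"
```

```text
[ 497.75267803 -118.35634091  102.        ]
clock: 9.72
eef_pos: [495.6, -122.9, 200.7]
tcp_rot: [-3.14, 0.001, 0.676]
contact_force: [-0.5, -0.1, -0.2]
opening: 0.494
clock: 10.13
eef_pos: [495.5, -120.8, 200.6]
tcp_rot: [-3.139, -0.0, 1.279]
contact_force: [-0.2, 0.4, 0.8]
opening: 0.492
t 10.13 pos [ 495.5 -120.8  200.6] rot [-3.139 -0.     1.279] F [-0.2  0.4  0.8] Mz [ 0.06 -0.    0.03] op 0.492 v 1.432
   -> dp [0.2 3.1 0.6] ang [-0.002 -0.001 -0.368]
```

```bash
python3 -m creep '[{"dp":[0,2,0],"angular":[0,0,-0.12],"fingers":42},{"dp":[0,2,0],"angular":[0,0,-0.24],"fingers":42},{"dp":[0,2,0],"angular":[0,0,-0.37],"fingers":42},{"dp":[0,2,0],"angular":[0,0,-0.37],"fingers":42},{"dp":[0,2,0],"angular":[0,0,-0.37],"fingers":42}]'
python3 -m creep '[{"dp":[0,0,0],"angular":[0,0,0],"fingers":42},{"dp":[0,0,0],"angular":[0,0,0],"fingers":42}]'
python3 - <<'E'
from h import *
go([498.5,-120.5,94],1.647); s=r.sense(); c=cam('wrist')
im=optics.grab_frame('wrist'); crop(im,80,100,440,364,2.2,'pics/w7.png')
im=optics.grab_frame('side'); crop(im,200,130,350,250,5,'pics/s9.png')
go([498.5,-120.5,94],1.647)
for y in (-17,0,17):
  print(((proj(c,[498.6-y*.076,-120.5+y,107])[0]-[80,100])*2.2).round())
E
```

```text
clock: 10.55
eef_pos: [497.6, -121.4, 201.0]
tcp_rot: [-3.14, -0.001, 1.639]
contact_force: [-0.4, 0.3, 1.2]
opening: 0.493
clock: 10.72
eef_pos: [498.0, -121.6, 201.7]
tcp_rot: [-3.141, -0.0, 1.64]
contact_force: [0.4, 0.1, -0.1]
opening: 0.491
t 10.72 pos [ 498.  -121.6  201.7] rot [-3.141 -0.     1.64 ] F [ 0.4  0.1 -0.1] Mz [-0.03  0.04  0.02] op 0.491 v 0.013
   -> dp [  1.    0.6 107.7] ang [-0.001 -0.    -0.007]
t 10.82 pos [ 498.1 -121.6  201.9] rot [-3.141 -0.     1.641] F [-0.5  0.4 -0.7] Mz [ 0.   -0.03  0.02] op 0.491 v 0.009
   -> dp [  1.1   0.5 107.9] ang [-0.    -0.    -0.006]
[392. 233.]
[392. 191.]
[391. 146.]
```

View pics/w7.png

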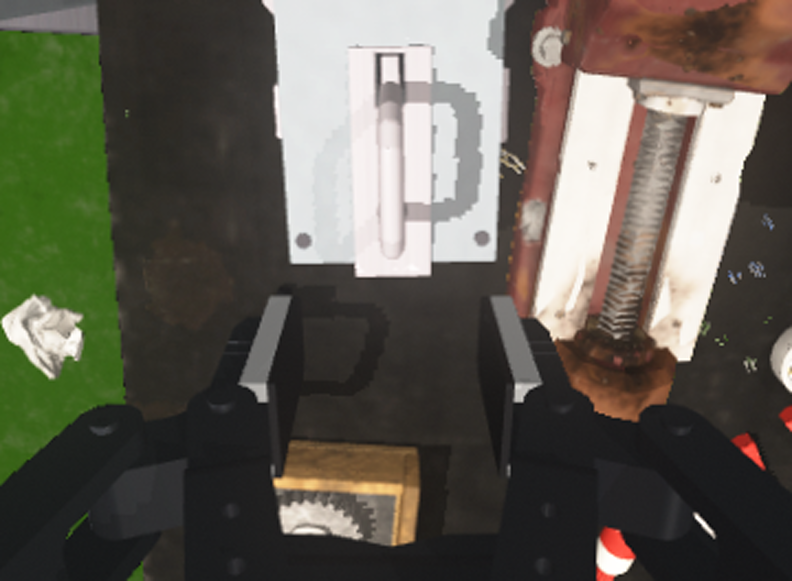

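View pics/s9.png

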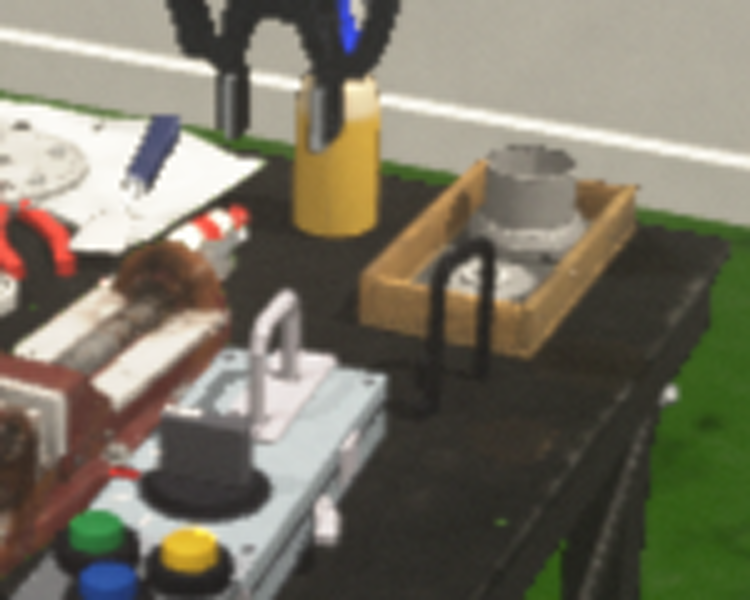

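```bash
python3 -m creep '[{"dp":[3,0.5,30],"angular":[0,0,-0.006],"fingers":42},{"dp":[3,0.5,60],"angular":[0,0,-0.006],"fingers":42},{"dp":[3,0.5,85],"angular":[0,0,-0.006],"fingers":42},{"dp":[3,0.5,85],"angular":[0,0,-0.006],"fingers":42},{"dp":[3,0.5,85],"angular":[0,0,-0.006],"fingers":42}]'
python3 - <<'E'
from h import *
go([498.5,-119,84],1.647); s=r.sense(); c=cam('wrist')
im=optics.grab_frame('wrist'); crop(im,80,100,440,364,2.2,'pics/w8.png')
for y in (-17,0,17):
  print(((proj(c,[498.6-y*.076,-119+y,107])[0]-[80,100])*2.2).round())
E
```

```text
clock: 11.23
eef_pos: [497.7, -118.4, 116.5]
tcp_rot: [-3.139, -0.001, 1.648]
contact_force: [0.7, 0.0, 0.9]
opening: 0.493
t 11.23 pos [ 497.7 -118.4  116.5] rot [-3.139e+00 -1.000e-03  1.648e+00] F [0.7 0.  0.9] Mz [ 0.01 -0.05 -0.02] op 0.493 v 0.037
   -> dp [-0.6  0.8 32.5] ang [-0.003 -0.001  0.001]
[393. 365.]
[393. 308.]
[393. 246.]
```

View pics/w8.png

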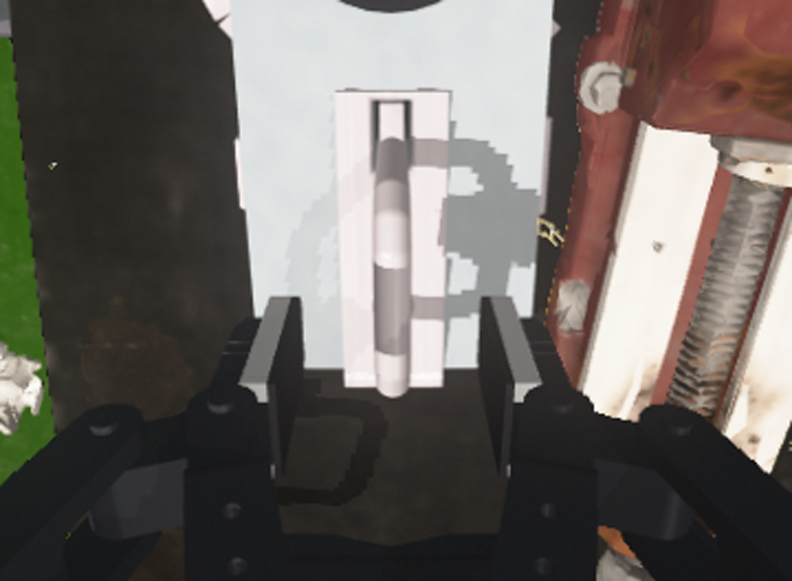

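Run:
```python
from h import *
s=dict(r.sense()); s['eef_pos']=np.array([497.8,-118.6,116.8]); s['tcp_rot']=np.array([np.pi,0,1.647]); c=cam('wrist',s)
img=cv2.imread('pics/w8.png')
for yc in (-121,-118,-115):
  a=np.linspace(0,np.pi/2,10)
  out=[]
  for sg in (-1,1):
    P=[[498.6-sg*(17+16*np.sin(t))*.076, yc+sg*(17+16*np.sin(t)), 91+16*np.cos(t)] for t in a]
    q=((proj(c,P)-[80,100])*2.2); out.append((q[:,1].max().round(),q[:,1].min().round()))
  # slot/leg: +y leg at deck
  leg=((proj(c,[[496.5,yc+28,48],[496.5,yc+33,48],[498,yc+25,48]])-[80,100])*2.2)[:,1].round()
  print(yc,out,leg)
# strap ends
for q in [(392,92),(392,386)]: print('strap',onz(c,(80+q[0]/2.2,100+q[1]/2.2),48).round(1))
```

```text
-121 [(np.float64(396.0), np.float64(370.0)), (np.float64(252.0), np.float64(170.0))] [145. 130. 154.]
-118 [(np.float64(387.0), np.float64(360.0)), (np.float64(241.0), np.float64(159.0))] [136. 121. 145.]
-115 [(np.float64(378.0), np.float64(351.0)), (np.float64(230.0), np.float64(148.0))] [127. 112. 137.]
strap [495.3 -75.7  48. ]
strap [ 503.8 -184.9   48. ]
```

```bash
python3 -m creep '[{"dp":[-2,0.5,15],"angular":[0,0,0],"fingers":42},{"dp":[-2,0.5,28],"angular":[0,0,0],"fingers":42},{"dp":[-2,0.5,33],"angular":[0,0,0],"fingers":42},{"dp":[-2,0.5,33],"angular":[0,0,0],"fingers":42},{"dp":[-2,0.5,33],"angular":[0,0,0],"fingers":30}]'
python3 -m creep '[{"dp":[0,0,0],"angular":[0,0,0],"fingers":16},{"dp":[0,0,0],"angular":[0,0,0],"fingers":12},{"dp":[0,0,0],"angular":[0,0,0],"fingers":3},{"dp":[0,0,0],"angular":[0,0,0],"fingers":3},{"dp":[0,0,0],"angular":[0,0,0],"fingers":3}]' 60
python3 - <<'E'
from h import *
go([498.5,-121,84],1.647); s=r.sense()
im=optics.grab_frame('wrist'); crop(im,80,100,440,364,2.2,'pics/w9.png')
im=optics.grab_frame('side'); crop(im,200,130,350,250,5,'pics/s10.png')
E
```

```text
clock: 11.7
eef_pos: [499.9, -120.8, 85.2]
tcp_rot: [3.14, 0.0, 1.648]
contact_force: [-0.5, -0.7, -0.8]
opening: 0.367
clock: 12.12
eef_pos: [499.9, -120.8, 84.9]
tcp_rot: [3.14, 0.0, 1.648]
contact_force: [-0.2, 0.4, 6.8]
opening: 0.092
t 12.12 pos [ 499.9 -120.8   84.9] rot [3.14  0.    1.648] F [-0.2  0.4  6.8] Mz [ 0.01  0.16 -0.03] op 0.092 v 0.001
   -> dp [-0.1 -1.4  0.9] ang [0.001 0.    0.001]
```

View pics/w9.png

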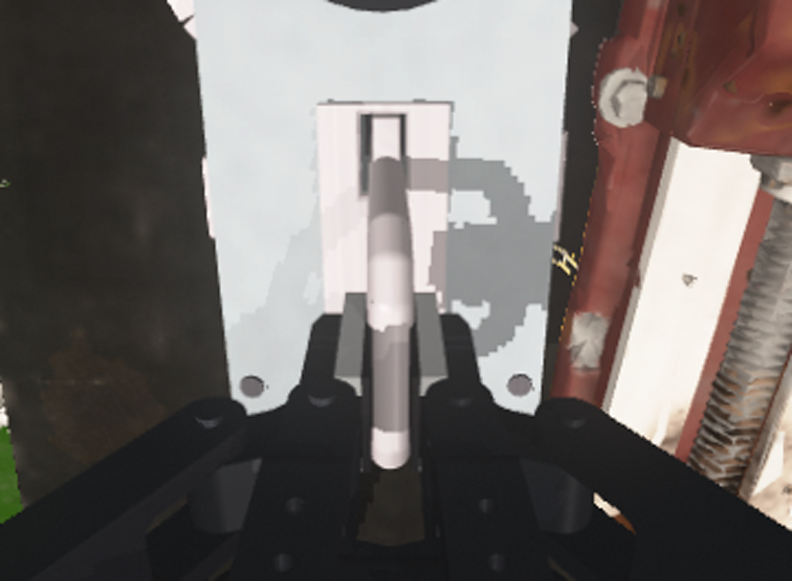

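View pics/s10.png

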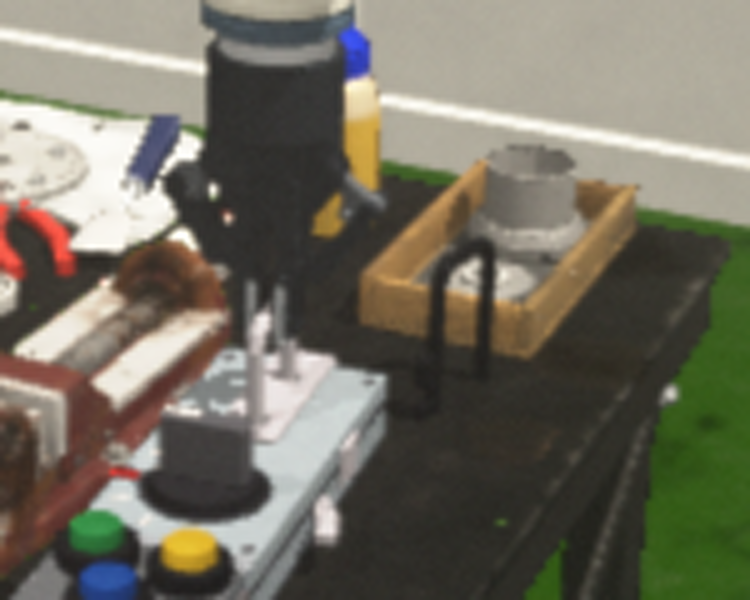

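```bash
python3 -m creep '[{"dp":[0,0,-3],"angular":[0,0,0],"fingers":3},{"dp":[0,0,-6],"angular":[0,0,0],"fingers":3},{"dp":[0,0,-9],"angular":[0,0,0],"fingers":3},{"dp":[0,0,-12],"angular":[0,0,0],"fingers":3}]' 60
python3 - <<'E'
from h import *
go([499.5,-121,84],1.647)
im=optics.grab_frame('side'); crop(im,200,130,350,250,5,'pics/s11.png')
E
```

```text
clock: 12.55
eef_pos: [499.0, -120.6, 96.3]
tcp_rot: [-3.141, -0.0, 1.648]
contact_force: [0.6, 0.0, -2.0]
opening: 0.089
t 12.55 pos [ 499.  -120.6   96.3] rot [-3.141 -0.     1.648] F [ 0.6  0.  -2. ] Mz [-0.01 -0.01  0.01] op 0.089 v 0.078
   -> dp [-0.5  0.4 12.3] ang [-0.    -0.     0.001]
```

View pics/s11.png

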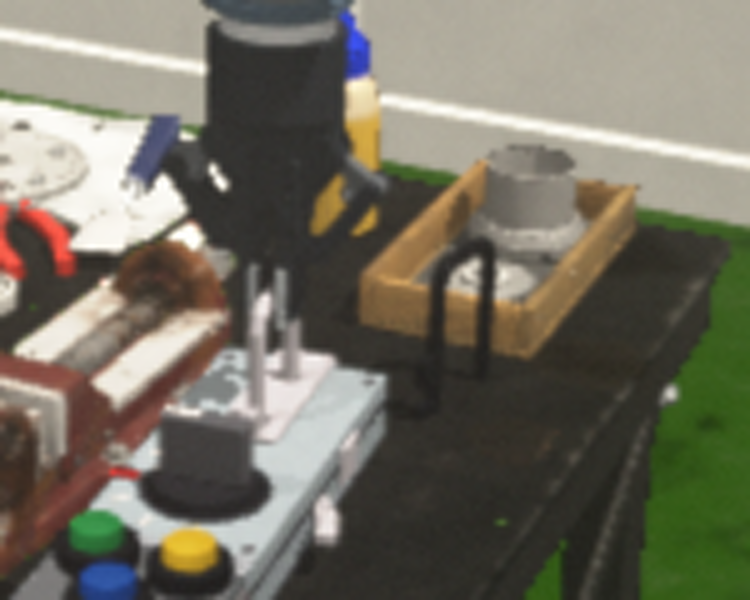

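```bash
python3 -m creep '[{"dp":[0,0,-5],"angular":[0,0,0],"fingers":3},{"dp":[0,0,-10],"angular":[0,0,0],"fingers":3},{"dp":[0,0,-15],"angular":[0,0,0],"fingers":3}]' 60
python3 -m creep '[{"dp":[0,0,-5],"angular":[0,0,0],"fingers":3},{"dp":[0,0,-10],"angular":[0,0,0],"fingers":3},{"dp":[0,0,-16],"angular":[0,0,0],"fingers":3},{"dp":[0,0,-20],"angular":[0,0,0],"fingers":3}]' 60
```

```text
clock: 12.85
eef_pos: [499.2, -120.6, 111.5]
tcp_rot: [-3.141, -0.0, 1.648]
contact_force: [-0.8, -0.1, -1.8]
opening: 0.096
clock: 13.18
eef_pos: [499.4, -120.7, 132.0]
tcp_rot: [3.141, 0.0, 1.648]
contact_force: [0.5, 0.2, -1.7]
opening: 0.091
```

```bash
python3 -m creep '[{"dp":[0,0,-20],"angular":[0,0,0],"fingers":3},{"dp":[0,0,-45],"angular":[0,0,0],"fingers":3},{"dp":[0,0,-75],"angular":[0,0,0],"fingers":3},{"dp":[0,0,-100],"angular":[0,0,0],"fingers":3},{"dp":[0,0,-115],"angular":[0,0,0],"fingers":3}]' 60
python3 -m creep '[{"dp":[0,0,-5],"angular":[0,0,0],"fingers":3},{"dp":[0,0,-5],"angular":[0,0,0],"fingers":3},{"dp":[0,0,-5],"angular":[0,0,0],"fingers":3},{"dp":[0,0,-5],"angular":[0,0,0],"fingers":3},{"dp":[0,0,-5],"angular":[0,0,0],"fingers":3}]' 60
python3 - <<'E'
from h import *
go([499.5,-121,250],1.647)
im=optics.grab_frame('side'); crop(im,180,90,350,260,3.5,'pics/s12.png')
im=optics.grab_frame('wrist'); crop(im,80,60,440,324,2.2,'pics/w12.png')
im=optics.grab_frame('top'); crop(im,140,140,400,240,3,'pics/t12.png')
E
```

```text
clock: 13.6
eef_pos: [500.1, -120.8, 249.3]
tcp_rot: [3.138, 0.001, 1.648]
contact_force: [0.2, -0.6, -2.2]
opening: 0.09
clock: 14.02
eef_pos: [498.4, -120.4, 249.7]
tcp_rot: [-3.139, -0.001, 1.648]
contact_force: [-0.7, -0.6, -1.8]
opening: 0.091
t 14.02 pos [ 498.4 -120.4  249.7] rot [-3.139e+00 -1.000e-03  1.648e+00] F [-0.7 -0.6 -1.8] Mz [-0.02 -0.02  0.  ] op 0.091 v 0.004
   -> dp [-0.7  1.  -0.3] ang [-0.002 -0.001  0.001]
```

View pics/s12.png

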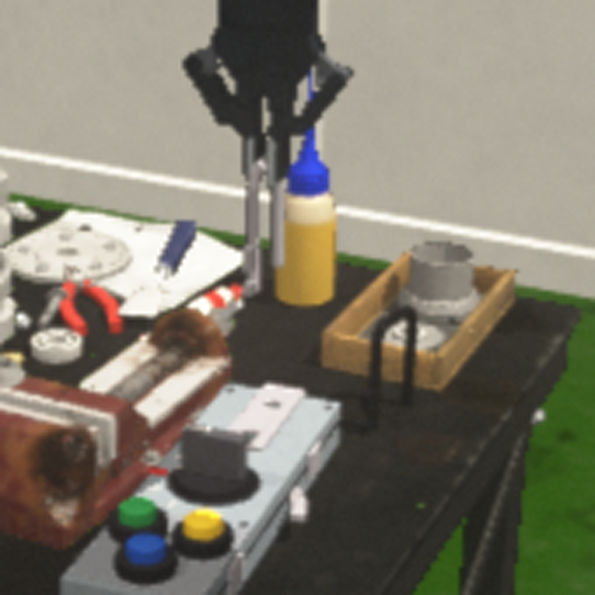

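View pics/w12.png

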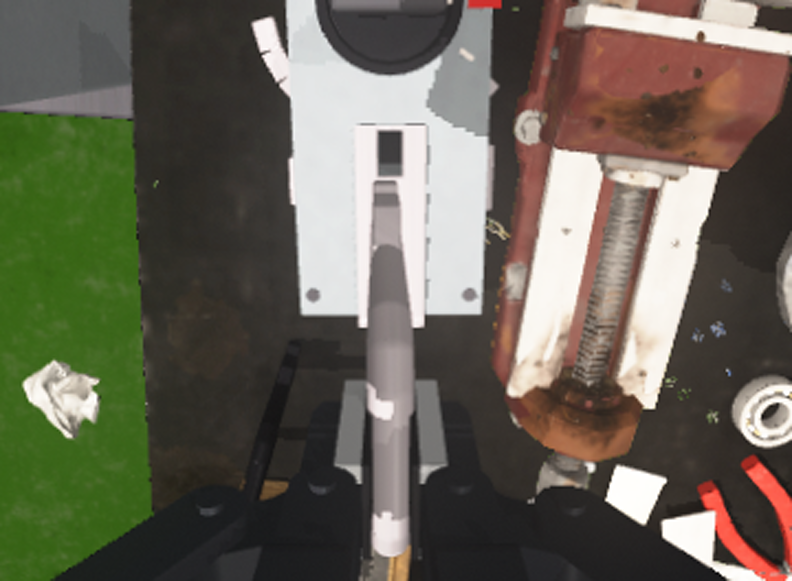

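View pics/t12.png

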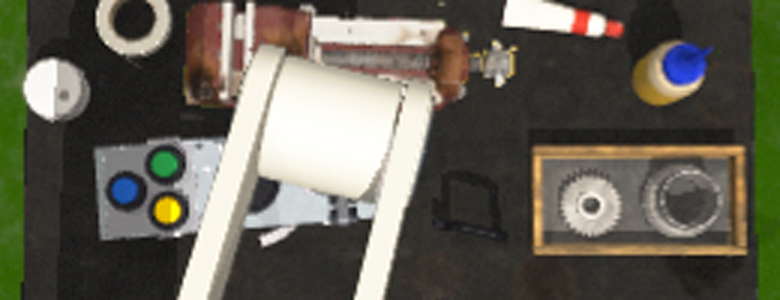

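Run:
```python
from h import *
go([499.5,-121,250],1.647); print(r.sign_off())
```

```text
t 14.17 pos [ 498.8 -120.5  250.2] rot [-3.14  -0.     1.648] F [ 0.   0.5 -2.2] Mz [-0.02 -0.01 -0.01] op 0.089 v 0.004
   -> dp [-0.5  0.6  0.2] ang [-0.001 -0.     0.001]
the job is handed in; nothing more can be done
None
```

The lockbox is open and the job is handed in at 14.2 s of the 58 s allowed; `sign_off` gives no verdict.

- **Keys:** I pressed yellow, then blue, then green. Each went fully down (tool force 19 to 25 N, against the 5 N needed) and was let up before the next. The side view showed every key down and then up again.
- **Dial:** It started in the second notch. I turned it one click clockwise, and the wrist view after release showed the pointer at the red mark.
- **Shackle:** I gripped the grey shackle by its crown (the black look-alike stayed on the bench) and drew it straight up. The lift was 165 mm, so its feet are about 127 mm above the deck.
- **Last checks:** The shackle is upright above its holes and the arm is still. The 2 N load matches its weight. In the last pictures the oil bottle and piston look untouched and the dial still at the mark; its pointer was only partly in view. No check failed.
- **Disagreements:** The cameras placed things up to about 6 mm apart: the side view's key positions against the other views, and the shackle crown by about 3 mm. I settled the crown by fitting its outline in a close-up before gripping. While holding the dial I saw up to about 10 N of sideways force from being slightly off centre.

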